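Film the hood step of a model-car build

ROBOT

A 7-joint arm with a two-finger parallel gripper is mounted at the origin on the work surface. World frame = base frame: x ahead of the robot, y to its left, z up, the work surface at z = 0. Lengths are in mm, angles in degrees, forces in N, time in s.
With the tool pointing down it reaches from about 375 to 925 mm from the base axis. Payload 3.1 kg.
Tool frame: the origin (TCP) lies between the finger pads, 19 mm behind the fingertips; this is the grasp point; z points along the fingers, y is the line along which they close (so a half turn about z gives the same grasp; the last joint's range is limited). The gripper opens to 85 mm and grips with 20 to 120 N. Pads are 22 mm wide; open, the fingers measure 114 mm over their backs; the gripper's body (76 mm by 85 mm) begins 54 mm behind the grasp point. The pads swing forward as they close: fully open they stand 13 mm farther back than shut.
Start: joints at [-71.608, 21.939, 2.515, 91.553, -1.026, 66.532, -2.859], TCP at [264.311, 593.838, 249.969] pointing down, gripper open.
Joint ranges: [-149.38, 149.38], [-23.57, 123.04], [-84.95, 90], [0, 143.3], [-89.99, 269.99], [3.08, 112.72], [-163.45, 163.45]. Speed limits (degrees/s): [159.86, 159.86, 180, 180, 180, 180, 180].

INTERFACE

Orientations are given as [roll, pitch, yaw] about the fixed x, y, z axes, in that order (R = Rz(yaw) Ry(pitch) Rx(roll)).
In Python, from workcell import ctrl gives the robot as it stands.
- The arm moves only by the shell command python3 -m handwheel 'ROWS' [OPENING]. ROWS is JSON, a list of rows, each a list of 2 entries, a list of its own where there are three numbers: the shift along the tool's x, y, z in m, then the turn about the tool's z in rad. A call has 1 to 8 rows; each row shifts and turns the commanded pose from where the row before left it, along the tool's axes as they then stand; what a row does not reach is not made up. A row lasts 1/8 s, in which the tool goes at most 62.5 mm and 10.7 degrees, less where a joint would pass 70% of its speed; a pose out of reach is approached as far as the arm can. A call is refused whole if a number of a shift passes 0.0625 or a number of a turn 0.188, either way. A call with a gripper value outside its range is refused whole. OPENING is the opening, from -1 (shut) to 1 (fully open), set as the call begins (- or left out, the last holds). The fingers move at their own pace and stop on an object; the grip force is fixed at half the most. Time passes only in rows, so rows that do not move let the fingers close. It gives the time, the measured TCP pose, the force, the opening and the grip force at its end, in the units of the state.
- ctrl.observe(): the state, without advancing time (a new reading comes with each control period).
- ctrl.camera(name): name is "scene" or "top" or "wrist"; returns a dict with "pixels" (384x512x3 uint8, blue, green, red), "fx", "fy", "cx", "cy" (pixels), "R" (3x3) and "t" (3): a world point X has camera coordinates R X + t. Camera axes: x right, y down, z forward; pixel columns grow to the right and rows downward; lengths in mm; the calibration is good to about 2 mm. The wrist camera is an equidistant fisheye: a pixel r from the principal point sees the ray r / f radians off the axis. A picture is of the moment at which its call begins. There is no depth.
- ctrl.close_job(): hands the job in; it is judged then, once.
The state is a dict: "time_s": time; "joint_pos": joint angles; "qd": joint speeds; "joint_torque": joint torques, N m; "position": TCP position; "ee_rot": TCP orientation; "contact_force": force on the tool from outside, world axes, zero at the start; "torque": the same for the moment, N m; "finger_gap": opening from 0.0 (shut) to 1.0 (fully open); "gripper_force": force on a finger pad.
Only numpy, scipy, OpenCV 4.12 (cv2) and the standard library are available. Lean on these libraries where they do the work, as an engineer would, in place of code of your own. Each camera call takes 0.05 s, during which the arm holds its last target. There are 200 camera calls.

TASK

Film the hood step of this model-car build: press the record key on the grey camera remote to start the camera, then point with the fingertips straight down at the loose hood that has the rectangular opening, a couple of centimetres above its middle, and stay there for two seconds. Then point in the same way, for two seconds, at the middle of the empty engine bay of the car shell it belongs on, and press the record key again to stop the camera before moving clear. Only point at the parts: do not touch, lift or shift the model parts or the loose things around them, and do not hover low over the plain hood or the hood with the raised scoop, which are not the ones meant.

Things in the scene. Friction and masses are not known exactly. Their poses are not given: they have to be found in the camera images.
- rec_key (a joint): travel of the round white record key on the camera remote, in m: 0 up, 0.005 fully down. Sprung: it starts to move at about 1.2 N and is fully down at 4 N; it counts as pressed beyond 0.003 and comes back up by itself.
- rec_key_top (a point): centre of the top face of the record key: a white round key 26 mm across, its top 29 mm above the bench and 9 mm above its black ring when up. Press it straight down.
- remote: camera remote: grey desk housing 84 x 58 x 16 mm with a black ring 42 mm across and the white key in it, held fast to the bench. Origin under its centre on the bench; x along its length, z up; the key lies 8 mm to +x of the centre.
- hood_window: THE HOOD MEANT: loose black moulded car hood, 64 x 56 mm and 4 mm thick, lying flat, with a rectangular opening 30 x 16 mm through its middle. Origin under its centre on the bench; x towards its front edge, z up.
- hood_window_mid (a point): middle of that hood (centre of its rectangular opening), level with its top, 4 mm above the bench; z up.
- shell_open: black coupe car shell, 204 x 77 x 50 mm, standing on its sills, nose towards its +x, with no hood: a gap 66 mm long and 55 mm wide between the two front fenders. Origin under its centre on the bench, z up. The roof, 50 mm high, covers x from -0.05 to 0.005; the fenders are 31 mm high. Loose, about 60 g.
- engine_bay (a point): middle of the empty engine bay of the open shell, 67 mm ahead of the shell's centre, level with the fender tops, 31 mm above the bench; z up. There is nothing under it but the bench.
- hood_plain: another black hood of the same size, closed, with a fine ridge down its middle; not the one meant. Origin under its centre.
- hood_plain_mid (a point): middle of the plain hood, 4 mm above the bench; z up.
- hood_scoop: a third black hood of the same size, with a raised scoop 34 x 22 mm, its top 13 mm above the bench; not the one meant. Origin under its centre.
- hood_scoop_mid (a point): middle of the scooped hood, 4 mm above the bench (inside the scoop); z up.
- tub: white interior tub of the car, 96 x 58 x 24 mm; loose bystander. Origin under its centre.
- shell_wagon: black station-wagon shell with its hood on, 204 x 77 x 50 mm, at the far side; loose bystander. Origin under its centre, nose to +x.
- sprue: white sprue frame with wheels and seats, 114 x 80 x 12 mm; loose bystander. Origin under its centre.
- paint_jar: small amber paint jar, 38 mm across, 52 mm tall; loose bystander. Origin under its centre.
- tape_roll: yellow roll of masking tape lying flat, 64 mm across, 18 mm high; loose bystander. Origin under its centre.
- sanding_stick: dark grey sanding stick lying flat, 150 x 19 x 6 mm, nearest the robot; loose bystander. Origin under its centre.
Mind the look-alikes: they are no part of the job. Leave any blue or yellow look-alike of the hood_window alone. Leave any blue look-alike of the shell_open alone.

How it is judged (in metres and radians):
On the way, in this order (a step that is already met when the one before it is completed fails the run):
1. the record key is pressed to start the camera (beyond 3 mm of its 5 mm) (value of joint rec_key above 0.003 m), for 0.05 s.
2. the tool point stays for 1.5 s pointing down (within about 35 degrees), within 25 mm sideways of the middle of the hood with the opening and 15 to 75 mm above it (horizontal distance between the grasp point and hood_window_mid below 0.025 m and z of the grasp point in the frame of hood_window_mid between 0.015 and 0.075 m and angle between the grasp point's own z axis and vertical above 2.5 rad), for 1.5 s.
3. the tool point stays for 1.5 s pointing down (within about 35 degrees), within 25 mm sideways of the middle of the empty engine bay and 15 to 75 mm above the fender tops (horizontal distance between the grasp point and engine_bay below 0.025 m and z of the grasp point in the frame of engine_bay between 0.015 and 0.075 m and angle between the grasp point's own z axis and vertical above 2.5 rad), for 1.5 s.
4. the record key is pressed again to stop the camera (value of joint rec_key above 0.003 m), for 0.05 s.
At the end, for the whole second after the job is handed in: The record key is up again (under 1.5 mm) and every model part and loose thing lies within 5 mm of where it was at the start, the open shell still level (value of joint rec_key below 0.0015 m and distance of each of shell_open, hood_window, hood_plain, hood_scoop, tub, shell_wagon, sprue, paint_jar, tape_roll, sanding_stick from where it was at the start of the episode below 0.005 m and angle between shell_open's own z axis and vertical below 0.05 rad); the robot touches nothing.
It fails at once if the robot touches a model part or a loose thing on the bench (over 0.3 N) (contact force between any of the fingers, the arm and shell_open above 0.3 N or contact force between any of the fingers, the arm and hood_window above 0.3 N or contact force between any of the fingers, the arm and hood_plain above 0.3 N or contact force between any of the fingers, the arm and hood_scoop above 0.3 N or contact force between any of the fingers, the arm and tub above 0.3 N or contact force between any of the fingers, the arm and shell_wagon above 0.3 N or contact force between any of the fingers, the arm and sprue above 0.3 N or contact force between any of the fingers, the arm and paint_jar above 0.3 N or contact force between any of the fingers, the arm and tape_roll above 0.3 N or contact force between any of the fingers, the arm and sanding_stick above 0.3 N).
It fails at once if a model part or loose thing is lifted, or shifted by more than 6 mm (distance of any of shell_open, hood_window, hood_plain, hood_scoop, tub, shell_wagon, sprue, paint_jar, tape_roll, sanding_stick from where it was at the start of the episode above 0.006 m).
It fails at once if the robot points at the plain hood or the scooped hood (tool point within 25 mm sideways of its middle and less than 75 mm above it) ((horizontal distance between the grasp point and hood_plain_mid below 0.025 m and z of the grasp point in the frame of hood_plain_mid below 0.075 m) or (horizontal distance between the grasp point and hood_scoop_mid below 0.025 m and z of the grasp point in the frame of hood_scoop_mid below 0.075 m)).
It also fails if it takes over 64 s, if anything falls off the work surface, if the arm or the gripper's body presses on something with over 40 N, if the wrist force passes 120 N, or if a joint passes its speed limit or range.

## Working session

There is one attempt and no reset: what is moved stays moved. The work goes in short steps, Python scripts to look and compute and a shell command to move; the robot and the scene stay as the last step left them, time stands still between calls to the robot, and variables do not carry over. Pictures are saved under pics/ and viewed, at most 10 in all, crops included, and the job is handed in when it is done.

```bash
mkdir -p pics
cat > h.py <<'E'
import numpy as np, cv2
from workcell import ctrl
def ray(c,u,v):
    R=np.array(c["R"]);t=np.array(c["t"]).ravel()
    d=R.T@np.array([(u-c["cx"])/c["fx"],(v-c["cy"])/c["fy"],1.]);return -R.T@t,d
def onplane(c,u,v,z):
    o,d=ray(c,u,v);return o+d*(z-o[2])/d[2]
E
python3 - <<'E'
from h import *
import pickle
for n in("top","scene"):
    c=ctrl.camera(n);pickle.dump(c,open(n+".pkl","wb"));cv2.imwrite(f"pics/{n}.png",cv2.resize(c["pixels"],(800,600),interpolation=cv2.INTER_CUBIC))
    print(n,c["fx"],c["cx"],c["cy"],np.round(c["R"],3).tolist(),c["t"])
s=ctrl.observe();print(s["time_s"],s["position"],s["ee_rot"],s["finger_gap"])
E
```

```text
top 379.74607136216935 254.4548832366095 200.11560678634706 [[-0.004, -1.0, 0.007], [-0.984, 0.003, -0.178], [0.178, -0.008, -0.984]] [  8.48197369 537.07660964 979.47143083]
scene 395.9251658975243 261.6010191992596 182.36891105622828 [[0.361, 0.933, 0.001], [0.689, -0.266, -0.674], [-0.628, 0.244, -0.739]] [-185.80050359 -328.37218113 1475.34840136]
0.1 [263.9957183  593.07109522 248.68220406] [-1.79860156e+02  6.56057462e-03  1.56009854e+02] 1.0001665955027652
```

View pics/top.png

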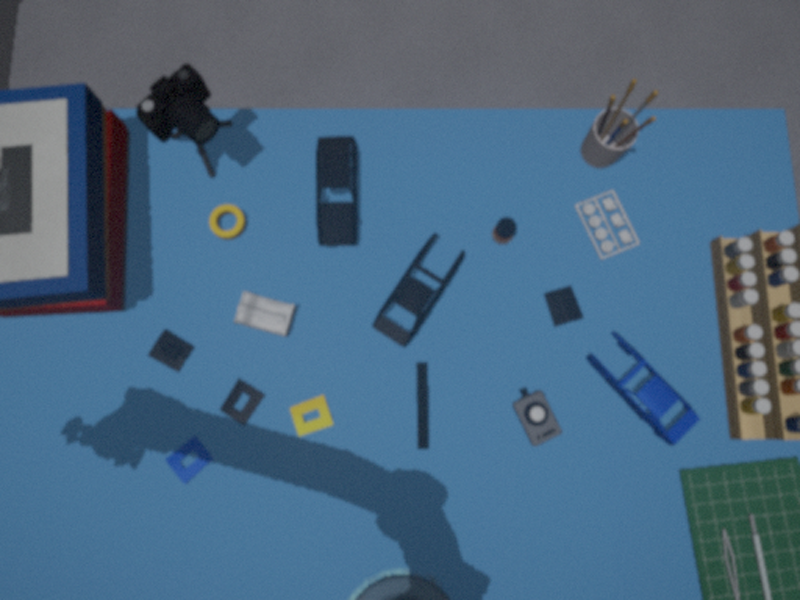

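View pics/scene.png

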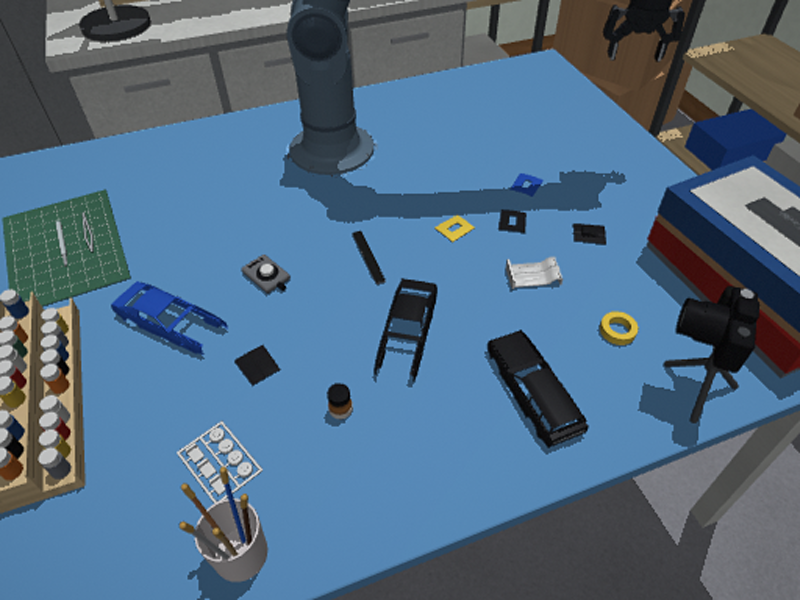

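The top view shows the open hood at about (242,401) in 800-px scale, the scoop hood at (171,350), the plain hood at (563,306), the open shell at (418,290) with its nose up-right, and the remote key at (537,413). The scene view matches: open hood (513,220), shell (407,330) with its nose down, and key (267,270). Next I'll segment both views and triangulate.

Run:
```python
from h import *
import pickle
tiles=[]
for n,rois in(("top",[(420,325,90,90),(355,345,35,35),(515,315,35,35)]),):pass
boxes={"top":{"shell":(365,225,475,355),"hood":(215,375,270,430),"key":(505,380,570,450)},
"scene":{"shell":(365,270,445,390),"hood":(490,200,535,242),"key":(235,245,300,300)}}
rows=[]
for n in boxes:
    c=pickle.load(open(n+".pkl","rb"));im=c["pixels"];k=.64;r=[]
    for m,b in boxes[n].items():
        x0,y0,x1,y1=[int(v*k) for v in b];cr=im[y0:y1,x0:x1]
        f=min(265/cr.shape[1],295/cr.shape[0]);r.append(cv2.copyMakeBorder(t:=cv2.resize(cr,None,fx=f,fy=f,interpolation=cv2.INTER_CUBIC),0,300-t.shape[0],0,266-t.shape[1],cv2.BORDER_CONSTANT))
        hsv=cv2.cvtColor(cr,cv2.COLOR_BGR2HSV)
        mask=(cr.max(2)<60).astype(np.uint8) if m!="key" else (cr.min(2)>130).astype(np.uint8)
        N,L,S,C=cv2.connectedComponentsWithStats(mask);i=1+S[1:,4].argmax()
        cn=cv2.findContours((L==i).astype(np.uint8),cv2.RETR_EXTERNAL,cv2.CHAIN_APPROX_NONE)[0][0]
        M=cv2.moments(cn);rc=cv2.minAreaRect(cn)
        print(n,m,"off",x0,y0,"scale",round(f,2),"area",S[i,4],"mean",C[i]+[x0,y0],"mom",M["m10"]/max(M["m00"],1)+x0,M["m01"]/max(M["m00"],1)+y0,"rect",rc, "px",onplane(c,rc[0][0]+x0,rc[0][1]+y0,{"hood":4,"key":29,"shell":31}[m]).round(1))
    rows.append(np.hstack(r))
cv2.imwrite("pics/crops.png",np.vstack(rows)[:600,:800])
```

```text
top shell off 233 144 scale 3.55 area 9 mean [269.11111111 203.22222222] mom 269.26666666666665 203.06666666666666 rect ((35.999996185302734, 59.49999237060547), (1.1094003915786743, 6.37905216217041), 33.690067291259766) px [530.6 -33.6  31. ]
top hood off 137 240 scale 7.57 area 2 mean [147.5 256.5] mom 137.0 240.0 rect ((10.5, 16.5), (1.4142135381698608, 0.0), -135.0) px [388.7 300.4   4. ]
top key off 323 243 scale 6.46 area 54 mean [343.38888889 264.38888889] mom 343.4039215686274 264.4039215686274 rect ((20.5, 21.5), (7.0, 7.0), 90.0) px [ 364.5 -231.5   29. ]
scene shell off 233 172 scale 3.83 area 889 mean [261.93250844 203.35995501] mom 262.165270018622 202.22330850403475 rect ((26.544342041015625, 38.4003791809082), (27.641685485839844, 65.1784439086914), 14.534454345703125) px [601.  -39.5  31. ]
scene hood off 313 128 scale 9.14 area 173 mean [327.68208092 141.06358382] mom 327.72727272727275 140.99526515151516 rect ((15.000000953674316, 13.0), (16.111101150512695, 12.823122024536133), 9.462322235107422) px [392.4 280.    4. ]
scene key off 150 156 scale 6.31 area 41 mean [170.29268293 171.46341463] mom 170.28415300546447 171.4808743169399 rect ((20.5, 15.5), (5.0, 7.0), 90.0) px [ 369.1 -231.3   29. ]
```

View pics/crops.png

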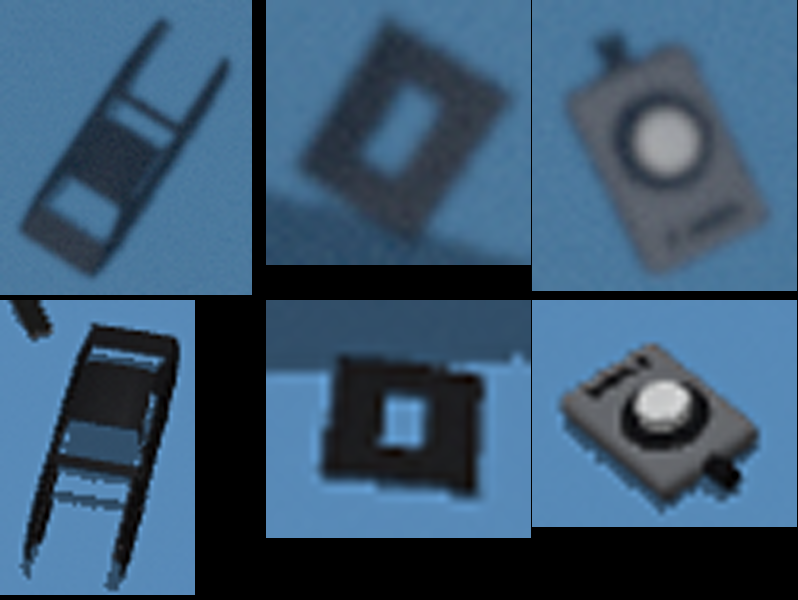

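Row one of the crops (top view) shows the hood opening near crop (137,129), the fender tips at (166,22) and (226,62), and the cowl from (117,95) to (183,130). Row two is the scene view of the same parts. The centres can be triangulated.

Run:
```python
from h import *
import pickle
T=pickle.load(open("top.pkl","rb"));S=pickle.load(open("scene.pkl","rb"))
def tri(a,b):
    o,d=ray(T,*a);p,e=ray(S,*b);d/=np.linalg.norm(d);e/=np.linalg.norm(e)
    k=np.linalg.lstsq(np.c_[d,-e],p-o,rcond=None)[0];A=o+k[0]*d;B=p+k[1]*e
    return ((A+B)/2).round(1),np.linalg.norm(A-B).round(1)
f=lambda x0,y0,s,u,v:(x0+u/s-.5,y0+v/s-.5)
P={"hood":((f(137,240,7.57,137,129)),f(313,128,9.14,139,121),4),
"key":((343.4,264.4),(170.3,171.5),29),
"bay":(f(233,144,3.55,172.5,78),f(233,172,3.83,85,223),31),
"tipL":(f(233,144,3.55,166,22),f(233,172,3.83,112,285),31),
"tipR":(f(233,144,3.55,226,62),f(233,172,3.83,28,272),31),
"cowl":(f(233,144,3.55,150,113),f(233,172,3.83,102,170),31),
"rear":(f(233,144,3.55,58,252),f(233,172,3.83,136,30),25)}
for k,(a,b,z) in P.items():print(k,tri(a,b),"top",onplane(T,*a,z).round(1),"scene",onplane(S,*b,z).round(1))
for k,(u,v) in {"scoop":(171,350),"plain":(563,306),"jar":(505,230),"stick0":(422,363),"stick1":(423,447),"tub":(265,313),"blueshell":(645,390)}.items():print(k,onplane(T,u*.64,v*.64,4).round(0))
```

```text
hood (array([388.6, 281.4,   1.6]), np.float64(0.2)) top [388.5 280.9   4. ] scene [390.9 279.7   4. ]
key (array([ 364.9, -231.9,   25.2]), np.float64(0.6)) top [ 364.8 -231.3   29. ] scene [ 368.9 -231.9   29. ]
bay (array([643.6, -69.8,  13.1]), np.float64(0.6)) top [638.5 -68.7  31. ] scene [655.8 -73.9  31. ]
tipL (array([692.6, -67.4,   4.7]), np.float64(2.2)) top [684.5 -64.3  31. ] scene [708.4 -74.7  31. ]
tipR (array([ 659.9, -116. ,    0.8]), np.float64(2.2)) top [ 651.5 -111.2   31. ] scene [ 679.1 -122.5   31. ]
cowl (array([612.7, -48.2,  24.9]), np.float64(5.8)) top [610.2 -50.5  31. ] scene [618.  -47.1  31. ]
rear (array([501.2,  23.3,  28.9]), np.float64(3.1)) top [501.2  21.9  25. ] scene [498.3  26.2  25. ]
scoop [479. 410.   4.]
plain [ 556. -294.    4.]
jar [ 700. -194.    4.]
stick0 [454. -37.   4.]
stick1 [308. -37.   4.]
tub [545. 245.   4.]
blueshell [ 405. -432.    4.]
```

Targets in mm: key (366,-232), hood (389,281), bay (643,-71). The first move squares the tool with the world axes, shuts the fingers and swings out.

```bash
python3 -m handwheel '[[[0,0,0],-0.14],[[0,0,0],-0.14],[[0,0,0],-0.139],[[-0.05,0,0],0],[[-0.05,0,0],0],[[-0.05,0,0],0],[[-0.05,0,0],0],[[-0.04,-0.03,0],0]]' -1
```

```text
time_s: 1.1
position: [504.6, 565.2, 248.1]
ee_rot: [-180.0, -0.1, -179.8]
contact_force: [0.4, -0.1, 0.6]
finger_gap: -0.004
gripper_force: 0.0
```

```bash
python3 -m handwheel '[[[0,-0.05,0],0],[[0,-0.05,0],0],[[0,-0.05,0],0],[[0,-0.05,0],0],[[0,-0.05,0],0],[[0,-0.05,0],0],[[0,-0.05,0],0],[[0,-0.05,0],0]]'; python3 -m handwheel '[[[0,-0.05,0],0],[[0,-0.05,0],0],[[0,-0.05,0],0],[[0,-0.05,0],0],[[0.035,-0.05,0],0],[[0.035,-0.05,0],0],[[0.035,-0.05,0],0],[[0.033,-0.047,0.03],0]]'; python3 -m handwheel '[[[0,0,0.04],0],[[0,0,0.04],0],[[0,0,0.02],0],[[0,0,0],0]]'
```

```text
time_s: 2.1
position: [503.9, 162.0, 249.5]
ee_rot: [-180.0, -0.0, -180.0]
contact_force: [1.0, 0.4, -0.3]
finger_gap: -0.0
gripper_force: 0.0
time_s: 3.1
position: [368.0, -234.0, 222.5]
ee_rot: [-179.9, 0.3, 180.0]
contact_force: [0.9, 0.5, -1.1]
finger_gap: -0.001
gripper_force: 0.0
time_s: 3.6
position: [365.7, -230.7, 119.4]
ee_rot: [179.9, -0.3, 180.0]
contact_force: [0.2, 0.5, 0.4]
finger_gap: -0.004
gripper_force: 0.0
```

Run:
```python
from h import *
c=ctrl.camera("wrist");im=c["pixels"];cv2.imwrite("pics/w1.png",im)
print(ctrl.observe()["position"])
def fr(u,v,z):
    R=np.array(c["R"]);t=np.array(c["t"]).ravel();a=np.array([(u-c["cx"])/c["fx"],(v-c["cy"])/c["fy"]]);r=np.hypot(*a)
    d=R.T@np.r_[np.sin(r)*a/max(r,1e-9),np.cos(r)];o=-R.T@t;return (o+d*(z-o[2])/d[2]).round(1)
N,L,S,C=cv2.connectedComponentsWithStats((im.min(2)>130).astype(np.uint8))
for i in range(1,N):
    if S[i,4]>60:print(C[i].round(1),S[i],fr(*C[i],29))
```

```text
[ 366.94825963 -231.26698254  120.55800821]
[265.6 175.7] [ 237  131   54   90 1269] [ 347.2 -218.3   29. ]
[247.4 197.3] [231 182  33  32 826] [ 363.9 -231.8   29. ]
```

View pics/w1.png

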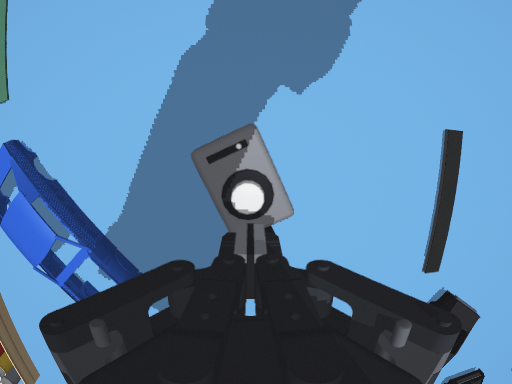

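The wrist view shows the key at pixel (247,197), which gives (364,-232). That agrees with the two-view estimate, so I'll press.

```bash
python3 -m handwheel '[[[0.001,0,0.025],0],[[0,0,0.025],0],[[0,0,0.016],0],[[0,0,0.004],0],[[0,0,0.003],0],[[0,0,0.0025],0],[[0,0,0],0],[[0,0,0],0]]'
```

```text
time_s: 4.65
position: [367.5, -231.8, 46.1]
ee_rot: [-180.0, 0.1, -180.0]
contact_force: [0.7, -0.2, 3.1]
finger_gap: 0.001
gripper_force: 1.0
```

```bash
python3 -m handwheel '[[[0,0,0.0015],0],[[0,0,0],0]]';python3 -m handwheel '[[[0,0,0.001],0],[[0,0,0],0]]'
```

```text
time_s: 4.9
position: [367.5, -231.8, 44.3]
ee_rot: [-180.0, 0.1, -180.0]
contact_force: [0.9, -0.6, 3.1]
finger_gap: -0.004
gripper_force: 1.5
time_s: 5.15
position: [367.4, -231.8, 43.3]
ee_rot: [-180.0, 0.1, -180.0]
contact_force: [0.8, -1.0, 4.2]
finger_gap: 0.008
gripper_force: 1.8
```

```bash
python3 -m handwheel '[[[0,0,0.001],0],[[0,0,0],0]]';python3 -m handwheel '[[[0,0,0.001],0],[[0,0,0],0]]'
```

```text
time_s: 5.4
position: [367.5, -231.8, 42.7]
ee_rot: [-180.0, 0.1, -180.0]
contact_force: [0.9, 0.2, 8.3]
finger_gap: -0.002
gripper_force: 4.5
time_s: 5.65
position: [367.5, -231.9, 42.5]
ee_rot: [179.9, 0.1, 180.0]
contact_force: [-1.8, 1.6, 18.6]
finger_gap: -0.0
gripper_force: 9.1
```

The force jumped to 18.6 N with almost no further travel, so the key is fully down and recording has started. Next I'll lift and go to the hood by way of x≈500.

```bash
python3 -m handwheel '[[[0,0,-0.02],0],[[0,0,-0.05],0],[[0,0,-0.05],0],[[-0.04,0,-0.05],0],[[-0.04,0.05,0],0],[[-0.04,0.05,0],0],[[0,0.05,0],0],[[0,0.05,0],0]]'; python3 -m handwheel '[[[0,0.05,0],0],[[0,0.05,0],0],[[0,0.05,0],0],[[0,0.05,0],0],[[0,0.05,0],0],[[0.04,0.05,0],0],[[0.04,0.013,0],0],[[0.0185,0,0],0]]';python3 -m handwheel '[[[0,0,0.05],0],[[0,0,0.03],0],[[0,0,0],0]]'
```

```text
time_s: 6.65
position: [482.1, -32.2, 208.3]
ee_rot: [-180.0, -0.3, -180.0]
contact_force: [-0.2, -0.6, -0.5]
finger_gap: -0.004
gripper_force: 0.0
time_s: 7.65
position: [382.3, 278.3, 208.1]
ee_rot: [-179.8, -0.2, -179.7]
contact_force: [0.6, -0.5, -0.0]
finger_gap: 0.002
gripper_force: 0.0
time_s: 8.02
position: [384.3, 274.3, 127.0]
ee_rot: [-179.6, -0.3, 179.9]
contact_force: [0.1, 0.3, -0.3]
finger_gap: -0.008
gripper_force: 0.0
```

Run:
```python
from h import *
c=ctrl.camera("wrist");im=c["pixels"];cv2.imwrite("pics/w2.png",im)
```

```text
(no output)
```

View pics/w2.png

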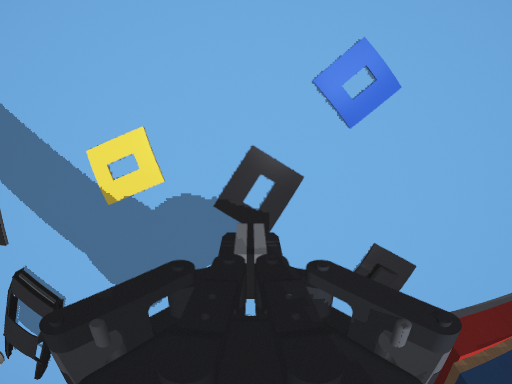

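The wrist view shows the black hood with its opening at pixel (259,191), slightly right of the fingertips (250). That fits the measured offset of about 6 mm in +y, so I'll correct, descend and dwell.

```bash
python3 -m handwheel '[[[-0.005,0.006,0.03],0],[[0,0,0.03],0],[[0,0,0.014],0],[[0,0,0],0],[[0,0,0],0],[[0,0,0],0],[[0,0,0],0],[[0,0,0],0]]'; python3 -m handwheel '[[[0,0,0],0],[[0,0,0],0],[[0,0,0],0],[[0,0,0],0],[[0,0,0],0],[[0,0,0],0],[[0,0,0],0],[[0,0,0],0]]'; python3 -m handwheel '[[[0,0,0],0],[[0,0,0],0],[[0,0,0],0],[[0,0,0],0],[[0,0,0],0],[[0,0,0],0],[[0,0,0],0],[[0,0,0],0]]'
```

```text
time_s: 9.07
position: [391.3, 284.1, 56.2]
ee_rot: [180.0, 0.0, -180.0]
contact_force: [-0.7, 0.2, 0.2]
finger_gap: 0.002
gripper_force: 0.0
time_s: 10.07
position: [391.2, 284.0, 55.8]
ee_rot: [180.0, -0.0, -180.0]
contact_force: [0.1, 0.7, 0.9]
finger_gap: 0.003
gripper_force: 0.0
time_s: 11.08
position: [391.1, 283.9, 55.8]
ee_rot: [-180.0, -0.0, -180.0]
contact_force: [-0.8, -0.1, 0.6]
finger_gap: -0.005
gripper_force: 0.0
```

```bash
python3 -m handwheel '[[[0,0,-0.05],0],[[0,0,-0.05],0],[[0,0,-0.05],0],[[-0.036,-0.05,0],0],[[-0.036,-0.05,0],0],[[-0.036,-0.05,0],0],[[-0.036,-0.05,0],0],[[-0.036,-0.05,0],0]]'; python3 -m handwheel '[[[-0.036,-0.05,0],0],[[-0.036,-0.05,0],0],[[0,-0.005,0],0],[[0,0,0.04],0],[[0,0,0.02],0],[[0,0,0],0],[[0,0,0],0]]'
python3 - <<'E'
from h import *
c=ctrl.camera("wrist");im=c["pixels"];cv2.imwrite("pics/w3.png",im);print(ctrl.observe()["position"])
E
```

```text
time_s: 12.08
position: [572.1, 32.5, 205.9]
ee_rot: [180.0, 0.0, -180.0]
contact_force: [0.6, 0.3, 0.0]
finger_gap: 0.001
gripper_force: 0.0
time_s: 12.95
position: [643.8, -70.4, 146.8]
ee_rot: [180.0, 0.1, -179.9]
contact_force: [0.1, -0.6, 0.2]
finger_gap: 0.002
gripper_force: 0.0
[644.27959264 -70.67606162 147.3975792 ]
```

View pics/w3.png

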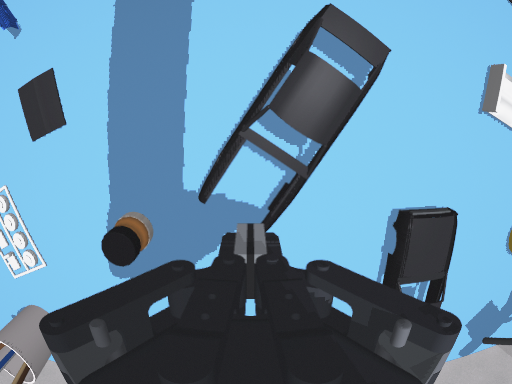

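The wrist view shows the empty bay between the fender tips at (203,200) and (268,228) and the cowl centre at (278,150), so its middle is near (256,182). I'll check that against the calibration.

Run:
```python
from h import *
c=ctrl.camera("wrist")
def fr(u,v,z):
    R=np.array(c["R"]);t=np.array(c["t"]).ravel();a=np.array([(u-c["cx"])/c["fx"],(v-c["cy"])/c["fy"]]);r=np.hypot(*a)
    d=R.T@np.r_[np.sin(r)*a/max(r,1e-9),np.cos(r)];o=-R.T@t;return (o+d*(z-o[2])/d[2]).round(1)
print(fr(203,200,5),fr(268,228,5),fr(203,200,31),fr(268,228,31),fr(278,150,31),fr(256,182,31))
```

```text
[ 661.9 -114.3    5. ] [690.3 -52.2   5. ] [ 653.7 -110.1   31. ] [679.3 -54.   31. ] [610.7 -47.   31. ] [637.8 -64.9  31. ]
```

The wrist estimate is about (640,-67) and the current TCP is at (644,-70.5), within a few millimetres. I'll descend to about z=85 and dwell.

```bash
python3 -m handwheel '[[[0.002,0.002,0.03],0],[[0,0,0.025],0],[[0,0,0.008],0],[[0,0,0],0],[[0,0,0],0],[[0,0,0],0],[[0,0,0],0],[[0,0,0],0]]'; python3 -m handwheel '[[[0,0,0],0],[[0,0,0],0],[[0,0,0],0],[[0,0,0],0],[[0,0,0],0],[[0,0,0],0],[[0,0,0],0],[[0,0,0],0]]'; python3 -m handwheel '[[[0,0,0],0],[[0,0,0],0],[[0,0,0],0],[[0,0,0],0],[[0,0,0],0],[[0,0,0],0],[[0,0,0],0],[[0,0,0],0]]'
```

```text
time_s: 14.05
position: [641.4, -69.0, 83.1]
ee_rot: [180.0, 0.0, -180.0]
contact_force: [0.0, 0.2, -0.0]
finger_gap: -0.005
gripper_force: 0.0
time_s: 15.05
position: [641.3, -69.0, 82.8]
ee_rot: [-180.0, 0.0, -180.0]
contact_force: [-0.8, 0.5, 0.5]
finger_gap: 0.0
gripper_force: 0.0
time_s: 16.05
position: [641.2, -69.0, 82.8]
ee_rot: [-180.0, -0.0, -180.0]
contact_force: [0.4, -0.4, -0.0]
finger_gap: 0.004
gripper_force: 0.0
```

```bash
python3 -m handwheel '[[[0,0,-0.05],0],[[0,0,-0.05],0],[[0,0,-0.02],0],[[0.05,-0.03,0],0],[[0.05,-0.03,0],0],[[0.05,-0.03,0],0],[[0.05,-0.03,0],0],[[0.05,-0.03,0],0]]'; python3 -m handwheel '[[[0.025,-0.013,0],0],[[0,0,0.05],0],[[0,0,0.05],0],[[0,0,0.03],0],[[0,0,0],0],[[0,0,0],0]]'
```

```text
time_s: 17.05
position: [389.0, -219.7, 202.2]
ee_rot: [180.0, -0.1, -180.0]
contact_force: [1.3, -0.6, 0.1]
finger_gap: 0.002
gripper_force: 0.0
time_s: 17.8
position: [367.3, -232.3, 73.6]
ee_rot: [-180.0, 0.1, -179.9]
contact_force: [0.2, -0.7, 0.1]
finger_gap: 0.001
gripper_force: 0.0
```

Now press down by 31 mm, which takes z to about 42.5.

```bash
python3 -m handwheel '[[[0.002,0,0.015],0],[[0,0,0.007],0],[[0,0,0.004],0],[[0,0,0.003],0],[[0,0,0.001],0],[[0,0,0],0]]'; python3 -m handwheel '[[[0,0,0.001],0],[[0,0,0],0]]'
```

```text
time_s: 18.55
position: [364.1, -231.9, 42.9]
ee_rot: [180.0, -0.0, -180.0]
contact_force: [-1.5, 1.6, 3.8]
finger_gap: -0.001
gripper_force: 1.9
time_s: 18.8
position: [364.1, -231.9, 42.6]
ee_rot: [179.9, -0.0, 180.0]
contact_force: [-3.0, 1.3, 12.4]
finger_gap: -0.001
gripper_force: 6.3
```

The key is bottomed again. Lifting clear.

```bash
python3 -m handwheel '[[[0,0,-0.02],0],[[0,0,-0.05],0],[[0,0,-0.05],0],[[0,0,-0.05],0],[[0,0,-0.03],0],[[0,0,0],0],[[0,0,0],0],[[0,0,0],0]]'
python3 - <<'E'
from h import *
import pickle
for n in("top",):
    c=ctrl.camera(n);im=c["pixels"];o=pickle.load(open(n+".pkl","rb"))["pixels"]
    cv2.imwrite("pics/end.png",np.hstack([im,cv2.absdiff(im,o)])[:,:]) 
    cv2.imwrite("pics/end.png",cv2.resize(np.vstack([im,cv2.absdiff(im,o)]),(400,600)))
E
```

```text
time_s: 19.8
position: [363.2, -231.6, 240.3]
ee_rot: [180.0, -0.2, -180.0]
contact_force: [0.3, -0.0, -0.5]
finger_gap: -0.006
gripper_force: 0.0
```

View pics/end.png

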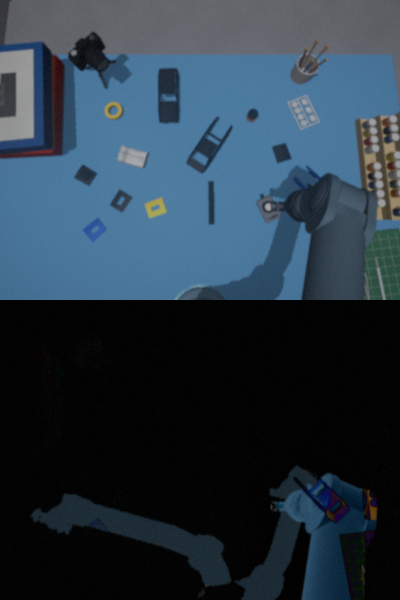

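The difference image (lower half) shows only the arm and its shadows changed. No part has moved, and the key at (268,208) is clear.

```bash
python3 -c "
from workcell import ctrl
print(ctrl.close_job())"
```

```text
the job is handed in; nothing more can be done
None
```

The job is handed in at about 20 s of the 64 s: I pressed the record key, pointed for two seconds at the hood with the opening and then at the empty engine bay, pressed the key again and moved clear, and the final top view showed nothing shifted; the verdict was not shown to me.

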